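# Fit and bolt down the neck plate of a bottle capping jig

## Robot

A 7-joint arm with a two-finger parallel gripper is mounted at the origin on the work surface. World frame = base frame: x ahead of the robot, y to its left, z up, the work surface at z = 0. Lengths are in m, angles in degrees, forces in N, time in s.
With the tool pointing down it reaches from about 0.425 to 0.8 m from the base axis. Payload 8.3 kg.
Tool frame: the origin (TCP) lies at the very end of the fingers, on their centre line; the grasp point (between the pads) lies 19 mm behind it; z points along the fingers, y is the line along which they close (so a half turn about z gives the same grasp; the last joint's range is limited). The gripper opens to 85 mm and grips with 20 to 120 N. Pads are 22 mm wide; open, the fingers measure 114 mm over their backs; the gripper's body (76 mm by 85 mm) begins 54 mm behind the grasp point. The pads swing forward as they close: fully open they stand 13 mm farther back than shut.
Start: joints at [69.735, 21.967, 0.94, 78.501, -0.361, 79.538, -2.664], TCP at [0.179, -0.599, 0.231] pointing down, gripper open.
Joint ranges: [-169.22, 169.22], [-14.56, 117.87], [-87.37, 89.26], [10.42, 133.3], [-82.24, 262.24], [0.94, 117.77], [-172.7, 172.7]. Speed limits (degrees/s): [136.94, 136.94, 172.46, 172.46, 180, 180, 180].

## Interface

Orientations are given as a 3x3 rotation matrix whose columns are the frame's x, y, z axes.
In Python, from plant import bot gives the robot as it stands. The module is installed in compiled form; this text tells all that it offers.
- The arm moves only by the shell command python3 -m handwheel 'ROWS' [OPENING] [FORCE]. ROWS is text: rows parted by semicolons, each of 4 numbers parted by spaces: the shift along the tool's x, y, z in m, then the turn about the tool's z in units of 5 degrees (1.0 is 5 degrees). In form: x y z roll; .... A call has 1 to 12 rows; each row shifts and turns the commanded pose from where the row before left it, along the tool's axes as they then stand; what a row does not reach is not made up. A row lasts 1/12 s, in which the tool goes at most 41.7 mm and 7.16 degrees, less where a joint would pass 70% of its speed; a pose out of reach is approached as far as the arm can. A call is refused whole if a number of a shift passes 0.0417 or a number of a turn 1, either way. A call with a gripper value outside its range is refused whole. OPENING is the finger opening in m, from 0 to 0.0854, set as the call begins (- or left out, the last holds). The fingers move at their own pace and stop on an object; FORCE is the grip in N (left out, the last holds). Time passes only in rows, so rows that do not move let the fingers close. It gives the time, the measured TCP pose, the force, the opening and the grip force at its end, in the units of the state.
- bot.get_state(): the state, without advancing time (a new reading comes with each control period).
- bot.camera(name): name is "scene" or "top" or "wrist"; returns the picture (384x512x3 uint8, red, green, blue); there is no depth.
- bot.camera_model(name): a dict with "fx", "fy", "cx", "cy" (pixels), "D" ([k1, k2, p1, p2, k3] as OpenCV has them; the pictures are not rectified), "world_from_camera" (4x4, takes a point from camera to world coordinates); the wrist camera has in their place "tool_from_camera" (4x4, takes a point from camera to tool coordinates, whose origin is the TCP and whose axes are the flange's). Camera axes: x right, y up, looking along -z (the intrinsics and any distortion apply to the point x, -y, -z); pixel columns grow to the right and rows downward; lengths in m; the calibration is good to about 2 mm. A picture is of the moment at which its call begins: read the wrist's pose just before it. camera_model takes no time and is no camera call.
- bot.finish_job(): hands the job in; it is judged then, once.
Trained networks look in the newest picture that a camera, given by its name, has taken for a name from the list of things; names that differ only in an ending like _2 or _b are one class to them, and where a whole thing is asked for, a point or a joint stands for the part that bears it (a point fixed in the world has none). Each returns a list of dicts, best first, with "p" (0 to 1); they miss things now and then, are a little off and sometimes report something else, mostly with a low value. They report only what shows in the picture. A call takes as long as a camera call.
- bot.find_in(camera, thing): "extent" ([left, top, width, height] in pixels, round what is visible of it).
- bot.pinpoint(camera, thing): "position" ([row, column] in pixels: a listed point, or the origin of a listed thing).
The state is a dict: "time": time; "qpos": joint angles; "qvel": joint speeds; "joint_efforts": joint torques, N m; "tcp_pos": TCP position; "tool_rot": TCP orientation; "ft_force": force on the tool from outside, world axes, zero at the start; "moment": the same for the moment, N m; "gripper_width": finger opening in m; "grip_force": force on a finger pad.
Only numpy, scipy, OpenCV 4.12 (cv2) and the standard library are available. Lean on these libraries where they do the work, as an engineer would, in place of code of your own. Each camera call takes 0.05 s, during which the arm holds its last target. There are 200 camera calls.

## Task

Make the bottle capping jig ready: take the loose neck plate with the bar handle and lower it gently over the jig's two locating pins, without dropping it, until it rests flush on both end walls, then push the jig's slide bolt fully in over the plate's edge so that the plate cannot lift. The bolt must be clear before the plate can go down, so if it stands in the way at the start, draw it back first. Leave the brown bottle, the jar and the calculator where they are.

Things in the scene. Friction and masses are not known exactly. Their poses are not given: they have to be found in the camera images.
- jig: Aluminium capping jig, fastened to the table. Origin: on the table under the centre of its bottle bay; long axis y. Base 100 (x) x 170 (y) x 12 mm; an end wall (100 x 26 mm, top at z = 60 mm) centred at y = -72 and at +72 mm carries the plate. Six white dropper bottles stand fast in it at x = -25, 25, y = -40, 0, 40 mm; their 14 mm necks and nozzles reach z = 82 mm.
- seat (a point): The middle of the plate's seat: on the jig's axis at the height of the wall tops (z = 60 mm in the jig's frame), axes as the jig's. The seated plate's origin lies here.
- pin_a (a point): Tip of a dark steel locating pin, 10 mm in diameter, 30 mm tall above the wall top, the top 9 mm conical; at (-32, -72, 90) mm in the jig's frame.
- pin_b (a point): Tip of the other, equal pin, at (+32, +72, 90) mm in the jig's frame.
- bolt (a joint): Slide bolt (m): flat dark steel bar 24 mm wide, 60 long, 8 thick, underside at z = 68 mm, sliding along the jig's y beyond the +y wall. 0 = fully in, nose at y = 65 mm in the jig's frame, 20 mm over the seated plate's edge; 0.045 = fully drawn back, nose at y = 110 mm. From 0.025 up it is clear of the plate. It stays where it is left and takes about 2 N to slide.
- bolt_peg (a point): Top centre of the bolt's upright steel peg, to push or pull it by: 14 mm in diameter, z = 76 to 121 mm in the jig's frame, at x = 0, y = 112 mm with the bolt in and 157 mm drawn back. The bolt runs on a block 44 mm wide, y = 93 to 172 mm, top at z = 79 mm (a strap at y = 94 to 101 mm reaches 83 mm).
- plate: The neck plate, aluminium, 100 (x) x 170 (y) x 6 mm, about 0.3 kg. Origin: centre of its underside, z up. It has two 13 mm locating holes at (x, y) = (-32, -72) and (+32, +72) mm and six 21 mm neck holes matching the bottles; turned by half a turn it fits as well. It lies flat on the table at the start, handle up.
- handle (a point): Centre of the plate's handle, 52 mm above the plate's underside: a black bar 12 mm wide (x), 12 mm high, 80 mm long (along the plate's y), on two 10 mm posts at y = -30 and +30 mm. Axes as the plate's.
- brown_bottle: Bystander: brown bottle with white cap, 68 mm across, 150 mm tall, origin at the centre of its underside.
- jar: Bystander: amber jar, 60 mm across, 85 mm tall, origin at the centre of its underside.
- calculator: Bystander: black calculator 130 x 85 x 14 mm lying flat, origin at the centre of its underside.

How it is judged:
By the outcome, as a careful person would: the job done as asked, in the order asked, and still so for the second after the job is handed in, with the robot touching nothing.
It also fails if it takes over 64 s, if anything falls off the work surface, if the arm or the gripper's body presses on something with over 40 N, if the wrist force passes 120 N, or if a joint passes its speed limit or range.

## Working session

There is one attempt and no reset: what is moved stays moved. The work goes in short steps, Python scripts to look and compute and a shell command to move; the robot and the scene stay as the last step left them, time stands still between calls to the robot, and variables do not carry over. Pictures are saved under pics/ and viewed, at most 10 in all, crops included, and the job is handed in when it is done.

```bash
mkdir -p pics; python3 - <<'E'
from plant import bot
import cv2,numpy as np
s=bot.get_state();print(s['time'],s['tcp_pos'],np.round(s['tool_rot'],3).tolist(),s['gripper_width'])
ims=[]
for c in("scene","top"):
    im=bot.camera(c);ims.append(im)
    m=bot.camera_model(c);print(c,{k:np.round(v,3).tolist() for k,v in m.items()})
    for t in("jig","plate","handle","pin_a","pin_b","bolt_peg","seat","brown_bottle","jar","calculator"):
        print(c,t,[(round(d['p'],2),np.round(d['position']).tolist()) for d in bot.pinpoint(c,t)[:3]])
m=bot.camera_model("wrist");print({k:np.round(v,4).tolist() for k,v in m.items()})
cv2.imwrite('pics/a.png',cv2.resize(ims[0],(800,600))[...,::-1]);cv2.imwrite('pics/b.png',cv2.resize(ims[1],(800,600))[...,::-1])
E
```

```text
0.0 [ 0.17907268 -0.59827164  0.23025246] [[0.958, 0.287, -0.001], [0.287, -0.958, 0.002], [-0.0, -0.002, -1.0]] 0.08578374335339195
scene {'fx': 395.69, 'fy': 395.69, 'cx': 254.798, 'cy': 192.351, 'D': [0.027, 0.0, 0.0, 0.0, 0.0], 'world_from_camera': [[-0.063, -0.809, 0.584, 1.154], [0.998, -0.052, 0.036, 0.031], [0.001, 0.585, 0.811, 0.831], [0.0, 0.0, 0.0, 1.0]]}
scene jig [(0.34, [182.0, 330.0])]
scene plate [(0.58, [181.0, 328.0])]
scene handle [(0.7, [163.0, 330.0]), (0.39, [273.0, 318.0])]
scene pin_a [(0.65, [134.0, 159.0]), (0.61, [167.0, 199.0])]
scene pin_b [(0.65, [134.0, 159.0]), (0.61, [167.0, 199.0])]
scene bolt_peg [(0.47, [156.0, 228.0]), (0.2, [270.0, 316.0])]
scene seat [(0.89, [154.0, 177.0])]
scene brown_bottle []
scene jar [(0.87, [273.0, 318.0])]
scene calculator [(0.92, [266.0, 163.0]), (0.32, [169.0, 201.0])]
top {'fx': 457.597, 'fy': 457.597, 'cx': 258.776, 'cy': 189.287, 'D': [-0.18, 0.0, 0.0, 0.0, 0.0], 'world_from_camera': [[-0.025, 0.995, -0.097, 0.514], [-1.0, -0.024, 0.008, 0.011], [0.005, 0.097, 0.995, 1.142], [0.0, 0.0, 0.0, 1.0]]}
top jig [(0.8, [237.0, 343.0]), (0.71, [238.0, 348.0]), (0.63, [239.0, 184.0])]
top plate [(0.68, [240.0, 189.0])]
top handle [(0.9, [239.0, 187.0])]
top pin_a [(0.91, [260.0, 376.0]), (0.8, [212.0, 323.0]), (0.66, [134.0, 204.0])]
top pin_b [(0.91, [260.0, 376.0]), (0.8, [212.0, 323.0]), (0.66, [134.0, 204.0])]
top bolt_peg [(0.71, [220.0, 293.0])]
top seat [(0.72, [237.0, 346.0])]
top brown_bottle [(0.61, [131.0, 268.0])]
top jar [(0.57, [133.0, 204.0])]
top calculator [(0.7, [127.0, 337.0])]
{'fx': 268.453, 'fy': 268.453, 'cx': 255.5353, 'cy': 191.6366, 'D': [-0.0197, 0.0, 0.0, 0.0, 0.0], 'tool_from_camera': [[0.0007, 0.9626, 0.271, 0.0686], [1.0, -0.0004, -0.0012, -0.0004], [-0.0011, 0.271, -0.9626, -0.1423], [0.0, 0.0, 0.0, 1.0]]}
```

View pics/a.png

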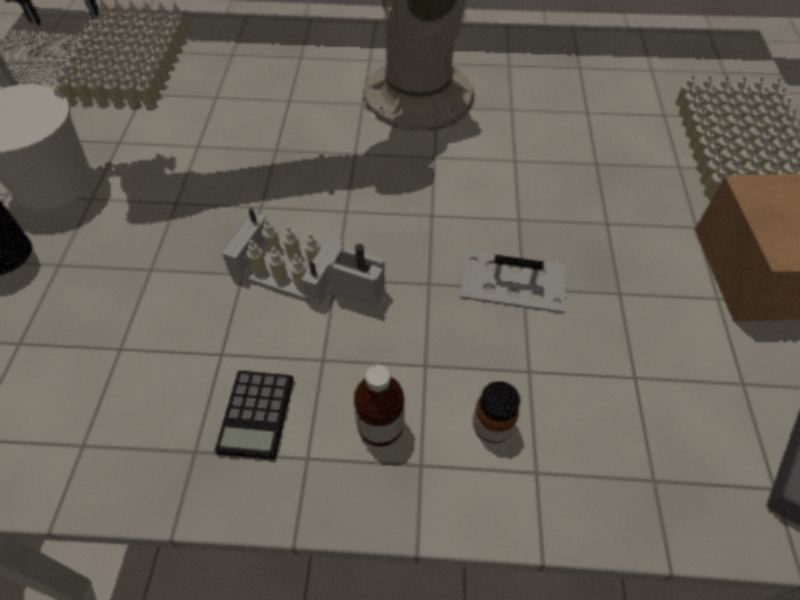

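View pics/b.png

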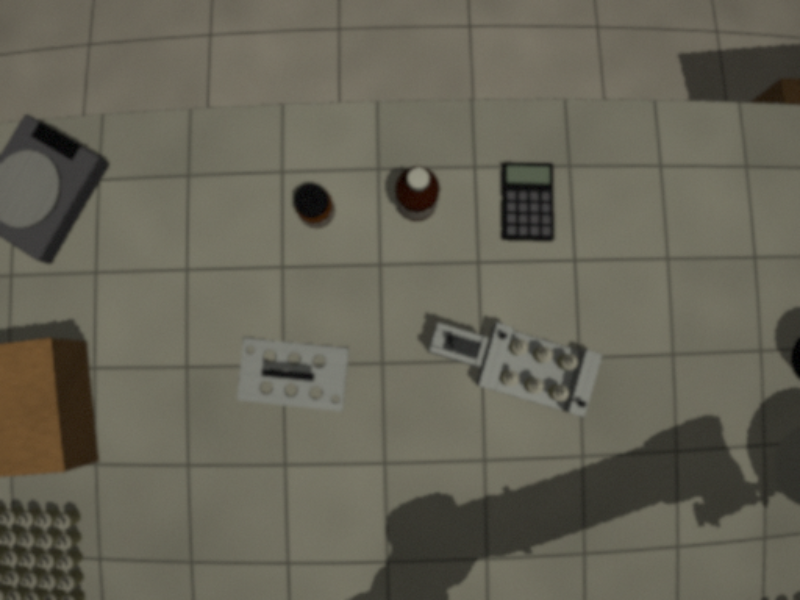

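The top view shows the jig at about (540,368) in the 800×600 picture, with its bolt block to the left at (460,343). The plate is at (293,373) with its handle along the image's x. The bystanders are farther out, along row 200. Next I turn these into world positions.

```bash
cat >h.py <<'E'
from plant import bot
import cv2,numpy as np
def ray(c,rc,st=None):
    m=bot.camera_model(c)
    K=np.array([[m['fx'],0,m['cx']],[0,m['fy'],m['cy']],[0,0,1]])
    u=cv2.undistortPoints(np.array([[[rc[1],rc[0]]]],float),K,np.array(m['D'],float))[0,0]
    if c=='wrist':
        T=np.eye(4);T[:3,:3]=st['tool_rot'];T[:3,3]=st['tcp_pos'];T=T@np.array(m['tool_from_camera'])
    else: T=np.array(m['world_from_camera'])
    return T[:3,3],T[:3,:3]@np.array([u[0],-u[1],-1.])
def at(c,rc,z,st=None):
    o,d=ray(c,rc,st);return (o+d*(z-o[2])/d[2])[:2]
def look(c,name=None,things=(),st=None):
    st=bot.get_state();im=bot.camera(c)
    if name:cv2.imwrite('pics/'+name,im[...,::-1])
    for t,z in things:
        print(c,t,[(round(d['p'],2),np.round(d['position'],1).tolist(),np.round(at(c,d['position'],z,st),4).tolist()) for d in bot.pinpoint(c,t)[:3]])
    return st
E
python3 - <<'E'
from h import *
for c in("top","scene"):
    look(c,None,[("seat",.06),("pin_a",.09),("bolt_peg",.121),("handle",.052),("plate",0),("jar",0),("brown_bottle",0),("calculator",0)])
E
```

```text
top seat [(0.96, [237.6, 348.0], [0.4988, -0.2064])]
top pin_a [(0.89, [212.4, 323.9], [0.559, -0.1462]), (0.61, [257.8, 371.0], [0.4507, -0.2529])]
top bolt_peg [(0.56, [217.0, 293.8], [0.5493, -0.0736])]
top handle [(0.62, [239.1, 184.6], [0.5052, 0.1822]), (0.48, [236.2, 346.3], [0.5022, -0.204])]
top plate [(0.8, [239.6, 186.3], [0.5034, 0.1861])]
top jar [(0.68, [134.2, 207.6], [0.7693, 0.129])]
top brown_bottle []
top calculator [(0.68, [129.2, 335.5], [0.775, -0.1984]), (0.39, [241.6, 185.6], [0.4985, 0.188])]
scene seat [(0.57, [155.8, 179.0], [0.4959, -0.2053])]
scene pin_a [(0.77, [133.2, 161.7], [0.4482, -0.254]), (0.72, [167.0, 197.1], [0.5541, -0.1463])]
scene bolt_peg [(0.54, [155.0, 227.5], [0.5381, -0.0725])]
scene handle [(0.65, [166.9, 331.1], [0.5014, 0.1845])]
scene plate [(0.7, [182.5, 323.9], [0.5124, 0.1732]), (0.3, [273.2, 245.8], [0.7814, -0.0124])]
scene jar [(0.95, [272.9, 318.0], [0.7702, 0.1499])]
scene brown_bottle [(0.95, [272.7, 244.5], [0.7804, -0.0155]), (0.3, [164.8, 202.9], [0.4726, -0.1533])]
scene calculator [(0.97, [263.0, 164.5], [0.768, -0.2]), (0.25, [167.2, 198.2], [0.4818, -0.1648]), (0.16, [135.1, 157.4], [0.3707, -0.2994])]
```

```bash
python3 -m handwheel '0.033 -0.025 -0.002 0;0.033 -0.025 -0.002 0;0.033 -0.025 -0.002 0;0.033 -0.025 -0.002 0;0.033 -0.025 -0.002 0;0.033 -0.025 -0.002 0;0.033 -0.025 -0.002 0;0.033 -0.025 -0.002 0;0.033 -0.025 -0.002 0;0.033 -0.025 -0.002 0' 0.085 40
python3 -m handwheel '0.033 -0.025 0 0;0.033 -0.025 0 0;0.033 -0.025 0 0;0.033 -0.025 0 0'
python3 -m handwheel '0 0 0 -1;0 0 0 -1;0 0 0 -1;0 0 0 -1;0 0 0 -1;0 0 0 -1;0 0 0 -1;0 0 0 -1;0 0 0 -1;0 0 0 -1;0 0 0 -1;0 0 0 0'
python3 - <<'E'
from h import *
st=look("wrist","w1.png",[("seat",.06),("pin_a",.09),("bolt_peg",.121)])
print(st['time'],st['tcp_pos'],st['tool_rot'].round(3).tolist(),st['qpos'])
E
```

```text
time: 2.83
tcp_pos: [0.4245, -0.2628, 0.2518]
tool_rot: [[0.958, 0.287, 0.001], [0.287, -0.958, -0.001], [0.0, 0.001, -1.0]]
ft_force: [1.2, -1.2, 1.2]
gripper_width: 0.0847
grip_force: 0.0
time: 3.17
tcp_pos: [0.5223, -0.1292, 0.2517]
tool_rot: [[0.958, 0.286, 0.001], [0.286, -0.958, -0.0], [0.001, 0.001, -1.0]]
ft_force: [0.8, -1.1, 0.1]
gripper_width: 0.0848
grip_force: 0.0
time: 4.17
tcp_pos: [0.5215, -0.131, 0.2514]
tool_rot: [[0.311, 0.95, 0.0], [0.95, -0.311, -0.0], [0.0, 0.0, -1.0]]
ft_force: [-0.3, 0.3, 0.7]
gripper_width: 0.0848
grip_force: 0.0
wrist seat [(0.68, [226.4, 256.4], [0.4998, -0.2015])]
wrist pin_a [(0.92, [177.6, 285.1], [0.5541, -0.1416]), (0.73, [286.4, 232.0], [0.447, -0.26])]
wrist bolt_peg [(0.77, [118.3, 259.8], [0.5462, -0.0689]), (0.62, [155.9, 431.4], [0.7025, -0.1585])]
4.1667 [ 0.52147909 -0.13102086  0.25143575] [[0.311, 0.95, 0.0], [0.95, -0.311, -0.0], [0.0, 0.0, -1.0]] [ 34.9479384   12.69284564 -28.69062078  89.38425311   6.15840823
  79.48572817 -12.38466235]
```

View pics/w1.png

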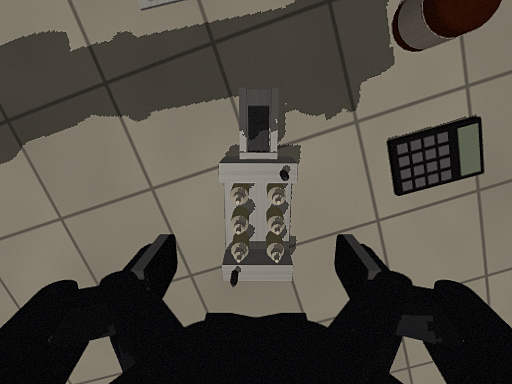

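The wrist view shows the jig lined up with the tool: the peg is at (260,118), the pins at (285,178) and (232,286), and the yaw is about -18°. The bolt stands at about 0.028. I'll grasp the peg and draw it fully back.

```bash
python3 -m handwheel '0.022 0.001 0 0;0.022 0.001 0 0;0.022 0.001 0 0;0 0 0.032 0;0 0 0.032 0;0 0 0.032 0;0 0 0.032 0;0 0 0.02 0;0 0 0.01 0;0 0 0 0'
python3 -m handwheel '0 0 0 0;0 0 0 0;0 0 0 0;0 0 0 0;0 0 0 0;0 0 0 0;0 0 0 0;0 0 0 0' 0 30
```

```text
time: 5.2
tcp_pos: [0.5436, -0.0692, 0.0911]
tool_rot: [[0.316, 0.949, -0.004], [0.949, -0.316, 0.001], [-0.001, -0.004, -1.0]]
ft_force: [0.2, 0.5, -0.4]
gripper_width: 0.0853
grip_force: 0.0
time: 5.87
tcp_pos: [0.545, -0.0691, 0.0941]
tool_rot: [[0.315, 0.949, 0.0], [0.949, -0.315, -0.0], [-0.0, 0.0, -1.0]]
ft_force: [-4.3, 0.9, 5.5]
gripper_width: 0.0129
grip_force: 29.2
```

```bash
python3 -m handwheel '0.003 0 0 0;0.003 0 0 0;0.003 0 0 0;0.003 0 0 0;0.003 0 0 0;0.002 0 0 0;0 0 0 0'
```

```text
time: 6.45
tcp_pos: [0.5503, -0.0532, 0.094]
tool_rot: [[0.315, 0.949, -0.0], [0.949, -0.315, -0.001], [-0.001, 0.0, -1.0]]
ft_force: [-3.6, -0.9, 6.0]
gripper_width: 0.0128
grip_force: 29.3
```

```bash
python3 -m handwheel '0.002 0 0 0;0.002 0 0 0;0.001 0 0 0;0 0 0 0'
```

```text
time: 6.78
tcp_pos: [0.5504, -0.053, 0.0939]
tool_rot: [[0.318, 0.948, -0.003], [0.948, -0.318, -0.006], [-0.006, -0.001, -1.0]]
ft_force: [-10.6, -11.1, 10.7]
gripper_width: 0.0129
grip_force: 29.9
```

```bash
python3 -m handwheel '-0.003 0 0 0;0 0 0 0;0 0 0 0;0 0 0 0;0 0 0 0;0 0 -0.03 0;0 0 -0.03 0;0 0 -0.03 0;0.01 -0.006 -0.03 0;0.03 -0.017 -0.01 0;0.03 -0.017 0 0;0.03 -0.017 0 0' 0.085 
python3 -m handwheel '0.03 -0.017 0 0;0.03 -0.017 0 0;0.03 -0.017 0 0;0.02 -0.014 0 0;0 0 0 0;0 0 0 0'
python3 - <<'E'
from h import *
st=look("wrist","w2.png",[("handle",.052),("plate",0)])
print(st['time'],st['tcp_pos'],st['tool_rot'].round(3).tolist())
E
```

```text
time: 7.78
tcp_pos: [0.5287, 0.0632, 0.2246]
tool_rot: [[0.315, 0.949, 0.003], [0.949, -0.315, 0.0], [0.001, 0.002, -1.0]]
ft_force: [0.6, 0.7, 0.1]
gripper_width: 0.085
grip_force: 0.0
time: 8.28
tcp_pos: [0.5005, 0.1887, 0.2235]
tool_rot: [[0.31, 0.951, 0.0], [0.951, -0.31, 0.001], [0.001, -0.0, -1.0]]
ft_force: [0.5, -0.9, -0.1]
gripper_width: 0.0851
grip_force: 0.0
wrist handle [(0.76, [179.3, 259.8], [0.504, 0.1832])]
wrist plate [(0.78, [169.0, 260.7], [0.5068, 0.185])]
8.2833 [0.50047754 0.18874601 0.22346309] [[0.31, 0.951, 0.0], [0.951, -0.31, 0.001], [0.001, -0.0, -1.0]]
```

View pics/w2.png

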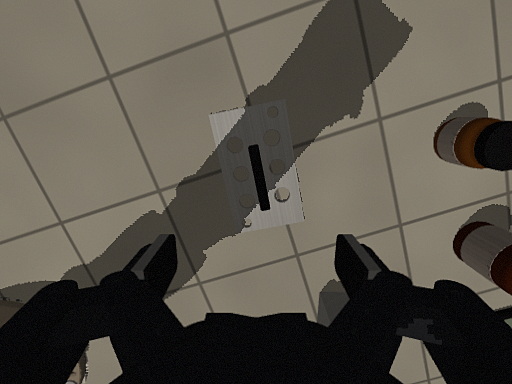

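```bash
python3 - <<'E'
from h import *
st=bot.get_state()
a=at('wrist',(145,253.5),.058,st);b=at('wrist',(210,265),.058,st)
print((a+b)/2,np.linalg.norm(a-b),np.degrees(np.arctan2(*(a-b)[::-1])))
P=[at('wrist',p,.006,st) for p in((115,210),(100,286),(219,304),(231,232))]
print(np.mean(P,0));f=(P[0]+P[1])/2-(P[2]+P[3])/2;w=(P[1]+P[2])/2-(P[0]+P[3])/2
for v in(f,w):print(np.linalg.norm(v),np.degrees(np.arctan2(*v[::-1])))
R=st['tool_rot'];print(np.degrees(np.arctan2(R[1,0],R[0,0])))
# lit mask refinement of bar
im=cv2.imread('pics/w2.png')[130:225,235:285];m=(im.max(2)<35).astype(np.uint8)
r=cv2.minAreaRect(np.argwhere(m)[:,::-1].astype(np.float32));print(m.sum(),r[0][0]+235,r[0][1]+130,r[1],r[2])
E
```

```text
[0.5055599  0.18173501] 0.07939025081738549 81.60588396305273
[0.50497699 0.18220607]
0.16438989612042218 81.28189401357925
0.1022726682978388 -7.987098090336474
71.55433638693736
656 263.4176483154297 176.1294174194336 (66.1637954711914, 20.066070556640625) 77.47119140625
```

```bash
python3 -m handwheel '-0.005 0.007 0 -1;0 0 0 -1;0 0 0.03 0;0 0 0.035 0;0 0 0.035 0;0 0 0.035 0;0 0 0.03 0;0 0 0.017 0;0 0 0.007 0;0 0 0 0;0 0 0 0' 
python3 - <<'E'
from h import *
st=look("wrist","w3.png",[("handle",.052)])
print(st['tcp_pos'],st['tool_rot'].round(3).tolist())
E
python3 -m handwheel '0 0 0 0;0 0 0 0;0 0 0 0;0 0 0 0;0 0 0 0;0 0 0 0;0 0 0 0;0 0 0 0' 0 70
```

```text
time: 9.35
tcp_pos: [0.5072, 0.1791, 0.0351]
tool_rot: [[0.146, 0.989, 0.001], [0.989, -0.146, 0.0], [0.0, 0.001, -1.0]]
ft_force: [-0.2, 0.4, 0.3]
gripper_width: 0.0849
grip_force: 0.0
wrist handle [(0.97, [244.4, 247.6], [0.5038, 0.1851])]
[0.5071675  0.17908093 0.03507057] [[0.146, 0.989, 0.001], [0.989, -0.146, 0.0], [0.0, 0.001, -1.0]]
time: 10.12
tcp_pos: [0.5063, 0.1797, 0.0346]
tool_rot: [[0.145, 0.989, 0.0], [0.989, -0.145, 0.0], [0.0, 0.0, -1.0]]
ft_force: [-2.4, -0.8, 5.4]
gripper_width: 0.0104
grip_force: 69.5
```

```bash
python3 -m handwheel '0 0 -0.003 0;0 0 -0.012 0;0 0 -0.02 0;0 0 -0.03 0;0 0 -0.03 0;0 0 -0.03 0;0 0 -0.02 0;0 0 -0.01 0.5;0 0 0 0.75;0 0 0 0.75;0 0 0 0'
python3 -m handwheel '-0.01 0.003 0 0;-0.02 0.006 0 0;-0.03 0.009 0 0;-0.034 0.011 0 0;-0.034 0.011 0 0;-0.034 0.011 0 0;-0.034 0.011 0 0;-0.034 0.011 0 0;-0.034 0.011 0 0;-0.034 0.01 0 0;-0.03 0.009 0 0;-0.02 0.006 0 0'
python3 -m handwheel '-0.012 0.004 0 0;-0.004 0.001 0 0;0 0 0 0;0 0 0 0'
python3 - <<'E'
from h import *
st=look("wrist","w4.png",[("handle",st_z:=.205),("pin_a",.09),("bolt_peg",.121)])
print(st['tcp_pos'],st['tool_rot'].round(3).tolist(),st['ft_force'])
E
```

```text
time: 11.03
tcp_pos: [0.5063, 0.1796, 0.1902]
tool_rot: [[0.317, 0.948, 0.001], [0.948, -0.317, 0.0], [0.0, 0.001, -1.0]]
ft_force: [0.1, 0.6, -2.1]
gripper_width: 0.0108
grip_force: 68.6
time: 12.03
tcp_pos: [0.4987, -0.19, 0.1892]
tool_rot: [[0.316, 0.949, -0.001], [0.949, -0.316, -0.001], [-0.001, -0.001, -1.0]]
ft_force: [1.0, 0.7, -2.4]
gripper_width: 0.0107
grip_force: 68.5
time: 12.37
tcp_pos: [0.5003, -0.2001, 0.1893]
tool_rot: [[0.312, 0.95, -0.0], [0.95, -0.312, 0.001], [0.001, -0.0, -1.0]]
ft_force: [0.5, 1.0, -1.6]
gripper_width: 0.0111
grip_force: 68.5
wrist handle [(0.68, [245.5, 254.1], [0.5007, -0.1959])]
wrist pin_a [(0.61, [110.7, 293.4], [0.5542, -0.1404])]
wrist bolt_peg []
[ 0.50030201 -0.20005793  0.18930477] [[0.312, 0.95, -0.0], [0.95, -0.312, 0.001], [0.001, -0.0, -1.0]] [ 0.52153285  1.04451393 -1.61190066]
```

View pics/w4.png

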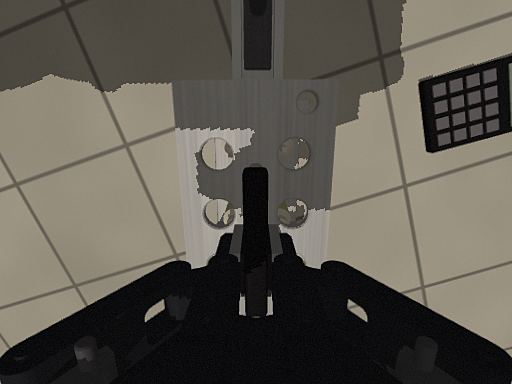

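The held plate shows its locating hole at (307,101), neck holes at (217,153), (294,153), (219,213) and (293,212), and its far edge at row 80. I'll fit the plate's pose in the tool from these.

```bash
python3 - <<'E'
from h import *
st=bot.get_state();z=.1607
g=cv2.cvtColor(cv2.imread('pics/w4.png'),6)
obs=[((101,307),(32,72)),((153.5,217),(-25,40)),((153.5,294),(25,40)),((213,219),(-25,0)),((212.5,293),(25,0))]
W=np.array([at('wrist',p,z,st) for p,_ in obs]);M=np.array([m for _,m in obs])/1e3
def fit(M,W):
    a=M-M.mean(0);b=W-W.mean(0);th=np.arctan2((a[:,0]*b[:,1]-a[:,1]*b[:,0]).sum(),(a*b).sum())
    R=np.array([[np.cos(th),-np.sin(th)],[np.sin(th),np.cos(th)]]);t=W.mean(0)-R@M.mean(0)
    return t,R,np.degrees(th),W-(M@R.T+t)
t,R,th,e=fit(M,W);print('plate',t,th,(e*1e3).round(1).tolist())
T=np.array(st['tool_rot'])[:2,:2];print('in tool',T.T@(t-st['tcp_pos'][:2]))
print('scale',np.linalg.norm(W[2]-W[1]),np.linalg.norm(W[2]-W[4]))
E
```

```text
plate [ 0.50236739 -0.19465189] -17.655272053722275 [[-0.5, -0.1], [0.6, 0.1], [-0.4, 0.0], [0.0, 0.0], [0.2, -0.1]]
in tool [5.81640325e-03 9.48507923e-05]
scale 0.04906189938192792 0.03994836384809457
```

```bash
python3 -m handwheel '-0.003 0 0.01 0;-0.003 0 0.015 0;0 0 0.015 0;0 0 0.01 0;0 0 0.005 0;0 0 0.002 0;0 0 0 0;0 0 0 0'
python3 - <<'E'
from h import *
st=look("wrist","w5.png",[("pin_a",.09)])
print(st['tcp_pos'],st['tool_rot'].round(3).tolist(),st['ft_force'])
im=cv2.imread('pics/w5.png')
cv2.imwrite('pics/w5c.png',cv2.resize(im[60:260,150:360],None,fx=2.8,fy=2.8,interpolation=2))
E
```

```text
time: 13.23
tcp_pos: [0.4987, -0.2075, 0.1329]
tool_rot: [[0.314, 0.949, 0.001], [0.949, -0.314, -0.0], [0.0, 0.001, -1.0]]
ft_force: [-0.1, 0.1, -2.7]
gripper_width: 0.0108
grip_force: 68.5
wrist pin_a [(0.9, [100.0, 307.2], [0.5556, -0.143])]
[ 0.4986612  -0.20749283  0.13289588] [[0.314, 0.949, 0.001], [0.949, -0.314, -0.0], [0.0, 0.001, -1.0]] [-0.09364718  0.08014059 -2.73463822]
```

View pics/w5c.png

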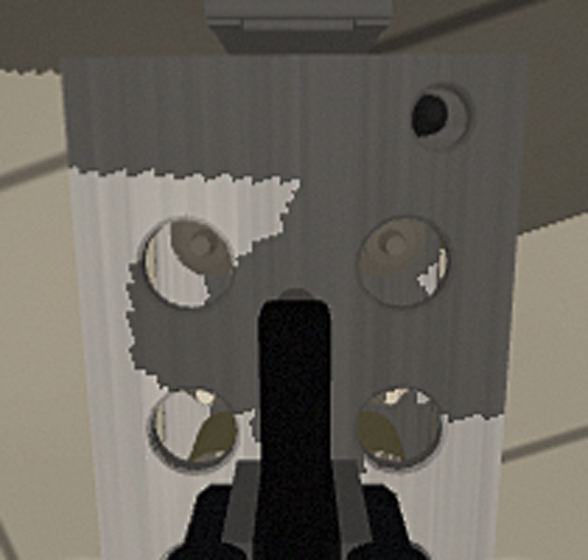

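```bash
python3 - <<'E'
from h import *
st=bot.get_state();zt=st['tcp_pos'][2]-.0346+.006
px=lambda x,y:(60+y/2.8,150+x/2.8)
T=np.array(st['tool_rot'])[:2,:2]
w=lambda p,z:T.T@(at('wrist',px(*p),z,st)-st['tcp_pos'][:2])*1e3  # (jig y, jig x)
for n,p,z in[('hole',(441,118),zt),('pin',(430,117),.087),('nh l',(189,262),zt),('nozzle l',(200,243),.082),('nh r',(404,261),zt),('nozzle r',(395,243),.082)]:print(n,w(p,z).round(1))
E
```

```text
hole [77.1 31.4]
pin [78.2 32. ]
nh l [ 45.9 -24.3]
nozzle l [ 47.7 -24.5]
nh r [46.1 24.6]
nozzle r [47.7 25.4]
```

Hole and pin agree to about 1.5 mm along y, with no visible turn error. I'll correct that and lower slowly.

```bash
python3 -m handwheel '0.0015 0.0003 0 0;0 0 0.004 0;0 0 0.004 0;0 0 0.004 0;0 0 0.004 0;0 0 0 0'
```

```text
time: 13.83
tcp_pos: [0.4983, -0.206, 0.1151]
tool_rot: [[0.315, 0.949, -0.001], [0.949, -0.315, 0.001], [0.0, -0.002, -1.0]]
ft_force: [0.5, -0.3, -2.8]
gripper_width: 0.0106
grip_force: 68.5
```

```bash
python3 -m handwheel '0 0 0.004 0;0 0 0.004 0;0 0 0.004 0;0 0 0.003 0;0 0 0 0;0 0 0 0'
```

```text
time: 14.33
tcp_pos: [0.4988, -0.2061, 0.1011]
tool_rot: [[0.315, 0.949, -0.0], [0.949, -0.315, 0.0], [0.0, -0.0, -1.0]]
ft_force: [-0.1, -0.5, -1.3]
gripper_width: 0.0103
grip_force: 68.5
```

```bash
python3 -m handwheel '0 0 0.002 0;0 0 0.002 0;0 0 0.001 0;0 0 0.001 0;0 0 0 0;0 0 0 0'
```

```text
time: 14.83
tcp_pos: [0.499, -0.2061, 0.0953]
tool_rot: [[0.315, 0.949, -0.0], [0.949, -0.315, 0.0], [0.0, -0.0, -1.0]]
ft_force: [-0.3, -0.2, -2.3]
gripper_width: 0.0105
grip_force: 68.5
```

Underside is at about 0.0607; down to contact.

```bash
python3 -m handwheel '0 0 0.0005 0;0 0 0.0005 0;0 0 0 0;0 0 0 0'; python3 -m handwheel '0 0 0.0005 0;0 0 0.0005 0;0 0 0 0;0 0 0 0'
```

```text
time: 15.17
tcp_pos: [0.4991, -0.2062, 0.0946]
tool_rot: [[0.315, 0.949, 0.0], [0.949, -0.315, -0.0], [-0.0, 0.001, -1.0]]
ft_force: [-0.6, -0.5, 1.0]
gripper_width: 0.0106
grip_force: 68.9
time: 15.5
tcp_pos: [0.4992, -0.2063, 0.0946]
tool_rot: [[0.315, 0.949, 0.001], [0.949, -0.315, -0.001], [-0.0, 0.001, -1.0]]
ft_force: [-4.9, 1.9, 10.8]
gripper_width: 0.0105
grip_force: 70.3
```

```bash
python3 -m handwheel '0 0 -0.0008 0;0 0 0 0;0 0 0 0;0 0 0 0;0 0 0 0;0 0 0 0;0 0 -0.01 0;0 0 -0.03 0;0 0 -0.035 0;0 0 -0.025 0;0 0 0 0' 0.085 30
python3 - <<'E'
from h import *
st=look("wrist","w6.png",[("handle",.112),("bolt_peg",.121)])
print(st['tcp_pos'],st['ft_force'])
E
```

```text
time: 16.42
tcp_pos: [0.5019, -0.2069, 0.2009]
tool_rot: [[0.314, 0.949, 0.009], [0.949, -0.314, -0.004], [-0.001, 0.01, -1.0]]
ft_force: [0.7, -0.1, 0.4]
gripper_width: 0.0848
grip_force: 0.0
wrist handle [(0.63, [192.2, 248.2], [0.4974, -0.2021])]
wrist bolt_peg [(0.39, [252.2, 220.9], [0.4562, -0.2461])]
[ 0.5019305  -0.20687837  0.20094286] [ 0.65073648 -0.11915934  0.38049528]
```

View pics/w6.png

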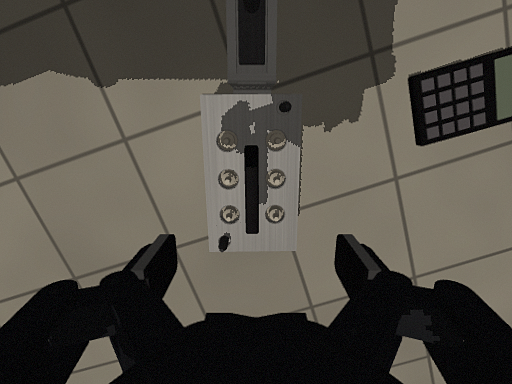

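The plate is seated: both pins stand through it at (286,107) and (224,242), and the nozzles are centred in their holes. Now I'll take the peg.

```bash
python3 -m handwheel '0.03 0 0 0;0.035 0 0 0;0.035 0 0 0;0.035 0 0 0;0.02 0 0 0;0.007 0 0 0;0 0 0.03 0;0 0 0.03 0;0 0 0.025 0;0 0 0.012 0;0 0 0.004 0;0 0 0 0'
python3 -m handwheel '0 0 0 0;0 0 0 0;0 0 0 0;0 0 0 0;0 0 0 0;0 0 0 0;0 0 0 0;0 0 0 0' 0 30
```

```text
time: 17.57
tcp_pos: [0.5491, -0.0529, 0.0921]
tool_rot: [[0.315, 0.949, -0.002], [0.949, -0.315, 0.0], [-0.0, -0.002, -1.0]]
ft_force: [0.2, -0.2, 0.3]
gripper_width: 0.0849
grip_force: 0.0
time: 18.23
tcp_pos: [0.5505, -0.0525, 0.0937]
tool_rot: [[0.315, 0.949, 0.001], [0.949, -0.315, -0.0], [0.0, 0.001, -1.0]]
ft_force: [0.9, -0.2, 3.8]
gripper_width: 0.0129
grip_force: 29.4
```

Peg held; push in about 43 mm, then feel for the stop.

```bash
python3 -m handwheel '-0.003 0 0 0;-0.005 0 0 0;-0.005 0 0 0;-0.005 0 0 0;-0.005 0 0 0;-0.005 0 0 0;-0.005 0 0 0;-0.004 0 0 0;-0.003 0 0 0;-0.002 0 0 0;0 0 0 0'
python3 -m handwheel '-0.0015 0 0 0;-0.0015 0 0 0;-0.0015 0 0 0;-0.001 0 0 0;0 0 0 0;0 0 0 0'
```

```text
time: 19.15
tcp_pos: [0.5368, -0.0935, 0.0937]
tool_rot: [[0.316, 0.949, 0.001], [0.949, -0.316, -0.001], [-0.0, 0.001, -1.0]]
ft_force: [1.4, -0.9, 6.0]
gripper_width: 0.0126
grip_force: 29.7
time: 19.65
tcp_pos: [0.5362, -0.0954, 0.0937]
tool_rot: [[0.313, 0.95, 0.003], [0.95, -0.313, 0.003], [0.003, 0.002, -1.0]]
ft_force: [6.1, 7.5, 3.6]
gripper_width: 0.013
grip_force: 29.4
```

```bash
python3 -m handwheel '0.0015 0 0 0;0 0 0 0;0 0 0 0;0 0 0 0;0 0 0 0;0 0 0 0;0 0 -0.01 0;0 0 -0.03 0;0 0 -0.035 0;0 0 -0.035 0;0 0 0 0;0 0 0 0' 0.085
python3 - <<'E'
from h import *
st=look("wrist","w7.png",[("bolt_peg",.121)])
look("scene","s7.png",[("bolt_peg",.121)])
print(st['tcp_pos'],st['ft_force'])
a=cv2.imread('pics/w7.png')[60:360,150:400];b=cv2.imread('pics/s7.png')[120:210,130:250]
cv2.imwrite('pics/c7.png',np.hstack([cv2.resize(a,(400,480)),cv2.resize(b,(400,480))]))
E
```

```text
time: 20.65
tcp_pos: [0.537, -0.0961, 0.2064]
tool_rot: [[0.315, 0.949, 0.006], [0.949, -0.315, -0.001], [0.0, 0.006, -1.0]]
ft_force: [0.3, -0.3, -0.2]
gripper_width: 0.0849
grip_force: 0.0
wrist bolt_peg [(0.75, [194.1, 253.2], [0.5362, -0.0933])]
scene bolt_peg [(0.69, [152.2, 218.7], [0.5307, -0.0943])]
[ 0.53699474 -0.09613589  0.20638078] [ 0.26521385 -0.34725101 -0.21846447]
```

View pics/c7.png

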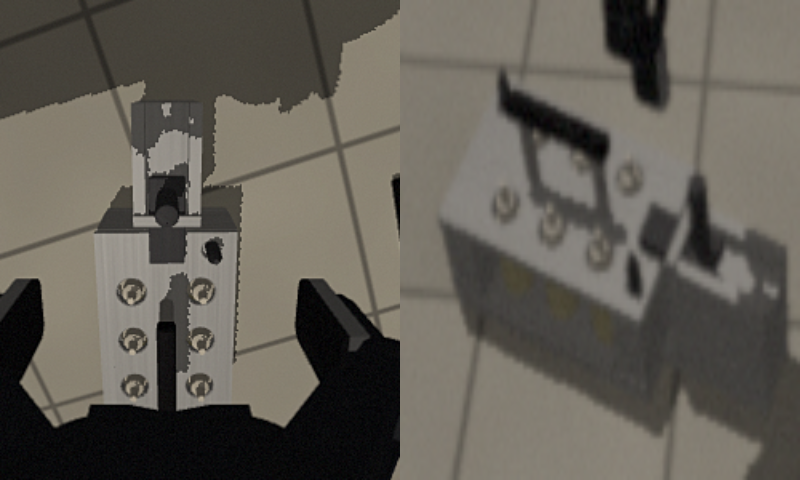

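Both views show the plate flush with the pins through it, and the bolt nose lying over its edge at (167,245) in the left half. The 45 mm of travel ended at the stop, and the gripper is clear.

```bash
python3 -c "
from plant import bot
print(bot.finish_job())"
```

```text
the job is handed in; nothing more can be done
None
```

The job is handed in: I drew the bolt back, lowered the neck plate flush over both pins, and pushed the bolt in to its stop over the plate's edge, without touching the bystanders; the clock read about 21 s.

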